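# Point out to the cook what to take, in order

### The arm

A 6-joint arm with a two-finger parallel gripper is mounted at the origin on a cart in front of the work surface, level with it; the furniture and walls round the work are solid. World frame = base frame: x ahead of the robot, y to its left, z up, the work surface at z = 0. Lengths are in m, angles in rad, forces in N, time in s.
With the tool pointing down it reaches from about 0.25 to 0.725 m from the base axis. Payload 4 kg.
Tool frame: the origin (TCP) lies midway between the tips of the shut fingers; the grasp point (between the pads) lies 19 mm behind it; z points along the fingers, y is the direction in which the jaws open and shut (so a half turn about z gives the same grasp; the last joint's range is limited). The gripper opens to 85 mm and grips with 20 to 120 N. Pads are 22 mm wide; open, the fingers measure 114 mm over their backs; the gripper's body (76 mm by 85 mm) begins 54 mm behind the grasp point. The pads swing forward as they close: fully open they stand 13 mm farther back than shut.
Start: joints at [1.311, 0.241, 0.005, 1.335, 0, 1.571], TCP at [0.128, 0.483, 0.203] pointing down, gripper open.
Joint ranges: [-2.72, 2.72], [-1.05, 1.87], [-1.09, 1.28], [-1.99, 2.15], [-1.42, 1.44], [-3.14, 3.14]. Speed limits (rad/s): [2.79, 2.79, 3.14, 3.14, 3.14, 3.14].

### API

Orientations are given as a unit quaternion [x, y, z, w].
In Python, from workcell import bot, eyes, job gives the robot as it stands.
- The arm moves only by the shell command python3 -m crank 'ROWS'. ROWS is a JSON object of lists of equal length, an entry for each row: "dr": the turn, a rotation vector about the tool's x, y, z in rad, a list of three; "travel": the shift along the tool's x, y, z in m, a list of three; "hand": the finger opening in m, from 0 to 0.0854. In form: {"dr": [[wx, wy, wz], ...], "travel": [[x, y, z], ...], "hand": [hand, ...]}. A call has 1 to 10 rows; each row is the pose to reach, as a shift and turn from the pose commanded when the call began, along the tool's axes at that moment; what a row does not reach only later rows make up. A row lasts 1/8 s, in which the tool goes at most 62.5 mm and 10.7 degrees, less where a joint would pass 70% of its speed; a pose out of reach is approached as far as the arm can. A call with a gripper value outside its range is refused whole. The fingers move at their own pace and stop on an object; the grip force is fixed at half the most. Time passes only in rows, so rows that repeat a pose let the fingers close. It gives the time, the measured TCP pose, the force and the opening at its end, in the units of the state.
- bot.get_obs(): the state, without advancing time (a new reading comes with each control period).
- eyes.camera(name): name is "side" or "top" or "wrist"; returns a dict with "color" (480x640x3 uint8, red, green, blue), "K" (3x3 intrinsics, pixels), "R" (3x3) and "t" (3): a world point X has camera coordinates R X + t; the wrist camera has in their place "T_tool_cam" (4x4, takes a point from camera to tool coordinates, whose origin is the TCP and whose axes are the flange's). Camera axes: x right, y down, z forward; pixel columns grow to the right and rows downward; lengths in m; the calibration is good to about 2 mm. A picture is of the moment at which its call begins: read the wrist's pose just before it. There is no depth.
- job.job_done(): hands the job in, once; it reports no verdict.
The state is a dict: "clock": time; "joint_pos": joint angles; "joint_vel": joint speeds; "tau": joint torques, N m; "eef_pos": TCP position; "tool_rot": TCP orientation; "ft_force": force on the tool from outside, world axes, zero at the start; "ft_torque": the same for the moment, N m; "grip_width": finger opening in m.
Only numpy, scipy, OpenCV 4.12 (cv2) and the standard library are available. Lean on these libraries where they do the work, as an engineer would, in place of code of your own. Each camera call takes 0.05 s, during which the arm holds its last target.

### The job

A cook who wants to season some tinned beans and put them up in a jar asks what to take, and in which order: point at the food tin first, then at the red-capped spice jar, then at the glass jar with the grey lid, each time bringing the fingertips down to about 3 cm above the middle of its top and staying there for two seconds. Touch and move nothing at all, and point at nothing else: lift well above the things before moving across. At the end draw the hand back so that it is at least 10 cm clear of all of them.

Things in the scene. Friction and masses are not known exactly. Their poses are not given: they have to be found in the camera images.
- tin_top (a point): short wide round food tin with a metal lid and a mostly red label, 86 mm across, 40 mm high. Upright and loose on the worktop (z = 0). This point is the centre of its top (of the open mouth for the green cup); z up.
- red_spice_top (a point): slim spice jar with a RED cap and a brownish label, 45 mm across, 106 mm high. Upright and loose on the worktop (z = 0). This point is the centre of its top (of the open mouth for the green cup); z up.
- glass_jar_top (a point): short clear glass jar, empty, with a flat GREY lid, 71 mm across (lid 66 mm), 102 mm high to the top of the lid. Upright and loose on the worktop (z = 0). This point is the centre of its top (of the open mouth for the green cup); z up.
- white_spice_top (a point): bystander: slim spice jar with a WHITE cap, 47 mm across, 98 mm high. Upright and loose on the worktop (z = 0). This point is the centre of its top (of the open mouth for the green cup); z up.
- yoghurt_top (a point): bystander: yoghurt tub, white with blue and red print and a foil lid, 72 mm across at the top, 71 mm high. Upright and loose on the worktop (z = 0). This point is the centre of its top (of the open mouth for the green cup); z up.
- scoop_top (a point): bystander: small bright green open cup, 60 mm across, 34 mm high. Upright and loose on the worktop (z = 0). This point is the centre of its top (of the open mouth for the green cup); z up.
Not all that is in view belongs to the job. What is shaped like the part that bears white_spice_top but yellow is not meant.

How it is judged:
By the outcome, as a careful person would: the job done as asked, in the order asked, and still so for the second after the job is handed in, with the robot touching nothing.
It also fails if it takes over 48 s, if anything falls off the work surface, if the arm or the gripper's body presses on something with over 40 N, if the wrist force passes 120 N, or if a joint passes its speed limit or range.

## Working session

There is one attempt and no reset: what is moved stays moved. The work goes in short steps, Python scripts to look and compute and a shell command to move; the robot and the scene stay as the last step left them, time stands still between calls to the robot, and variables do not carry over. Pictures are saved under pics/ and viewed, and the job is handed in when it is done.

```bash
mkdir -p pics; python3 - <<'E'
from workcell import bot, eyes, job
import cv2,numpy as np
o=bot.get_obs();print(o)
for n in("side","top"):
    c=eyes.camera(n);cv2.imwrite(f"pics/{n}0.png",c["color"][:,:,::-1]);np.savez(f"{n}0.npz",**c)
    print(n,c["K"].tolist(),c["R"].tolist(),c["t"].tolist())
E
```

```text
{'clock': 0.0, 'joint_pos': array([1.31100778e+00, 2.41395589e-01, 3.72760270e-03, 1.33520297e+00,
       9.44933028e-06, 1.57080303e+00]), 'joint_vel': array([-0.00038774,  0.00032284, -0.00123751, -0.00080726, -0.00057041,
       -0.00077368]), 'tau': array([ 1.01677135e-03, -3.72323442e+01,  2.52405113e+01,  1.70543266e-02,
        4.96004304e-05, -6.75572494e-06]), 'eef_pos': array([0.1282578 , 0.48255601, 0.20232299]), 'tool_rot': array([ 1.29532565e-01,  9.91574626e-01, -1.02796557e-03, -1.39044218e-04]), 'ft_force': array([0.01136088, 0.2810603 , 0.13518749]), 'ft_torque': array([-0.00770707,  0.0219845 ,  0.07168487]), 'grip_width': 0.08564373095835921}
side [[433.10840718180367, 0.0, 318.6954044509692], [0.0, 433.10840718180367, 240.71151362400337], [0.0, 0.0, 1.0]] [[-0.9998092971163739, -0.00972895736337791, -0.016932713553500435], [0.009842791967028478, 0.49783439139650276, -0.8672162580286233], [0.01686679714578679, -0.8672175425644337, -0.4976436928391111]] [0.5191538698267801, 0.12801492722312927, 1.0332851436405621]
top [[518.4832529773497, 0.0, 322.17160049395795], [0.0, 518.4832529773497, 234.43190835856498], [0.0, 0.0, 1.0]] [[0.020203122519440144, -0.9997790727484899, 0.0057999598821383835], [-0.9956378716679035, -0.020647285453754383, -0.09098856029193254], [0.09108821186669523, -0.003936406681366102, -0.9958350477671324]] [-0.08001169668872767, 0.5203681863695006, 1.1253001328989045]
```

View pics/side0.png

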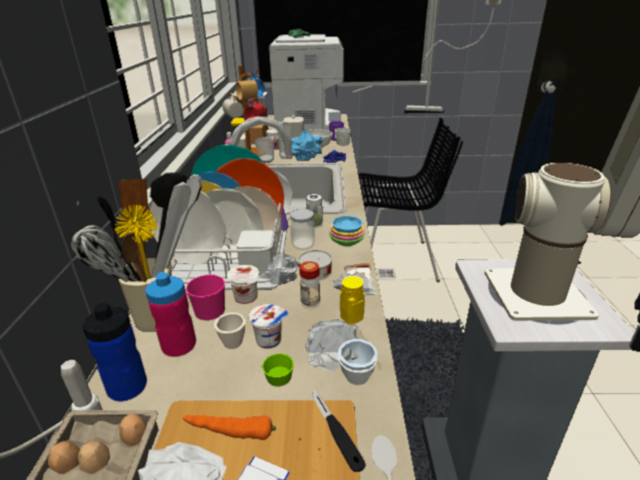

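View pics/top0.png

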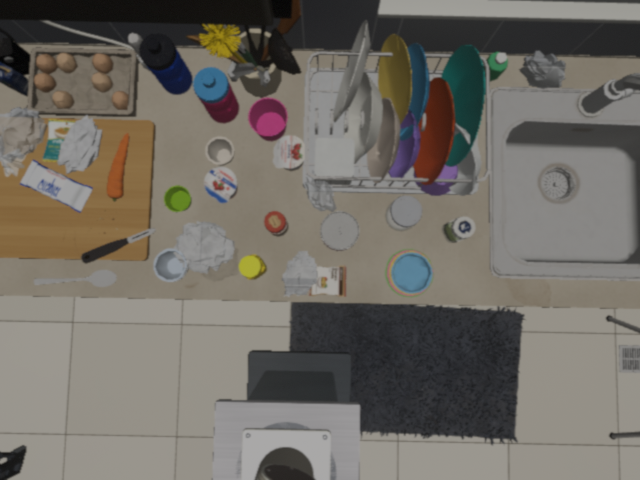

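Candidates in the top view:
- **Tin:** metal lid at (340,231). The stacked bowls at (410,272) could be taken for it.
- **Red spice jar:** red cap at (276,222). The yellow jar (251,267) and the white-capped jar (461,229) have the same shape.
- **Glass jar:** grey lid at (404,212). The bowl at (171,265), the beaker at (219,151) and the tin itself could be taken for it.

I'll check these in a close crop.

```bash
python3 - <<'E'
import cv2,numpy as np
t=cv2.imread("pics/top0.png")[130:300,200:490];s=cv2.imread("pics/side0.png")[180:330,230:390]
t=cv2.convertScaleAbs(cv2.resize(t,None,fx=2.7,fy=2.7,interpolation=cv2.INTER_CUBIC),alpha=1.5)
cv2.imwrite("pics/top_crop.png",t);cv2.imwrite("pics/side_crop.png",cv2.resize(s,None,fx=4,fy=4,interpolation=cv2.INTER_CUBIC))
E
```

```text
(no output)
```

View pics/top_crop.png

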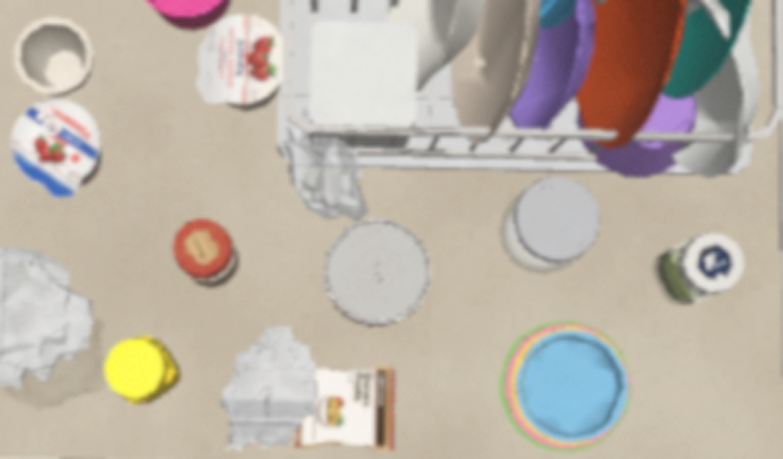

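View pics/side_crop.png

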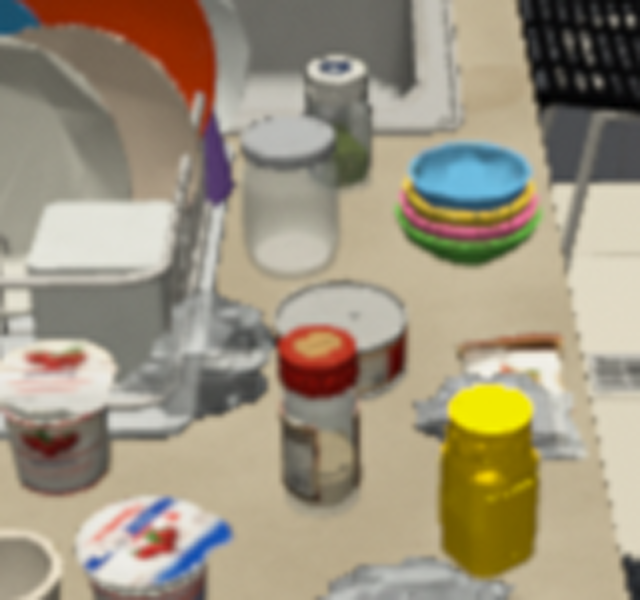

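The crop confirms all three: tin lid at crop (377,272), red cap at (204,248) and grey lid at (557,220). Next I'll measure them in both views.

```bash
cat > h.py <<'E'
import numpy as np
def ray(c,u,v,z):
    K,R,t=c["K"],c["R"],c["t"]
    o=-R.T@t; d=R.T@np.linalg.inv(K)@np.array([u,v,1.]); return o+d*(z-o[2])/d[2]
def proj(c,X):
    p=c["K"]@(c["R"]@X+c["t"]);return p[:2]/p[2]
E
python3 - <<'E'
import cv2,numpy as np
from h import *
T=np.load("top0.npz");S=np.load("side0.npz")
for n,a,b,z in(("tin",(339.6,230.7),(315.5,259),.04),("red",(275.3,221.8),(309.5,266.3),.106),("glass",(406.3,211.5),(302.5,214.3),.102),
  ("white",(464,227.5),(314,197.5),.098),("yog",(220.5,184),None,.071),("blue bowls",(410,272),None,.06),("yellow",(250,266),None,.1)):
    p=ray(T,*a,z);print(n,p.round(4), ray(S,*b,z).round(4) if b else "", proj(S,p).round(1))
img=T["color"][:,:,::-1].copy();hsv=cv2.cvtColor(img,cv2.COLOR_BGR2HSV)
def blob(m,c):
    n,l,st,ce=cv2.connectedComponentsWithStats(m.astype(np.uint8));i=l[int(c[1]),int(c[0])];
    cn=max(cv2.findContours((l==i).astype(np.uint8),0,1)[0],key=cv2.contourArea);print(cv2.minEnclosingCircle(cn),cv2.fitEllipse(cn))
print(hsv[231,335],hsv[212,406],hsv[240,300],hsv[222,276])
low=(hsv[...,1]<28)&(hsv[...,2]>90)
blob(low,(335,231));
blob(low,(406,212))
E
```

```text
tin [ 0.5294 -0.1072  0.04  ] [ 0.5278 -0.1036  0.04  ] [314.9 258.2]
red [0.5385 0.0281 0.106 ] [0.5376 0.0311 0.106 ] [309.1 265.6]
glass [ 0.5662 -0.2427  0.102 ] [ 0.5646 -0.2374  0.102 ] [302.  213.5]
white [ 0.5357 -0.3636  0.098 ] [ 0.5352 -0.3584  0.098 ] [313.9 196.8]
yog [0.6215 0.1508 0.071 ]  [266.9 313.6]
blue bowls [ 0.442  -0.2583  0.06  ]  [346.3 223.8]
yellow [0.4467 0.078  0.1   ]  [351.6 280.4]
[ 23   8 133] [120   2 131] [ 18  39 132] [ 17  99 142]
((350.5, 136.5), 113.56285858154297) ((347.529541015625, 138.43572998046875), (124.9143295288086, 192.33189392089844), 173.4633026123047)
((403.40838623046875, 212.43978881835938), 19.11448860168457) ((403.83428955078125, 212.3387908935547), (31.792356491088867, 37.81146240234375), 52.23028564453125)
```

```bash
python3 - <<'E'
import cv2,numpy as np
from h import *
T=np.load("top0.npz");S=np.load("side0.npz")
P=lambda c:c["K"]@np.c_[c["R"],c["t"]]
for n,a,b in(("orange",(425,187),(285,197)),("orangeR",(452,100),(218,175)),("white box TL corner near",(355,178),(284,236)),("orange top",(435,80),(232,160)),("teal",(470,47),(222,147))):
    X=cv2.triangulatePoints(P(T),P(S),np.array(a,float),np.array(b,float))[:,0];X=X[:3]/X[3];print(n,X.round(3),proj(S,X).round(0),proj(T,X).round(0))
from scipy.spatial.transform import Rotation as R
from workcell import bot
o=bot.get_obs();M=R.from_quat(o["tool_rot"]).as_matrix();print(M.round(3))
p=np.array([.128,.4826,.2025])
for n,g in (("tin hi",[.529,-.106,.25]),("tin",[.529,-.106,.07]),("red",[.538,.029,.136]),("gl",[.565,-.24,.132])):print(n,(M.T@(np.array(g)-p)).round(4))
E
```

```text
orange [ 0.613 -0.274  0.138] [285. 197.] [425. 187.]
orangeR [ 0.788 -0.315  0.186] [224. 176.] [451.  94.]
white box TL corner near [ 0.625 -0.136  0.094] [278. 235.] [355. 183.]
orange top [ 0.771 -0.269  0.257] [224. 158.] [436.  89.]
teal [ 0.817 -0.328  0.278] [210. 143.] [471.  60.]
[[-0.966  0.257 -0.   ]
 [ 0.257  0.966 -0.002]
 [-0.    -0.002 -1.   ]]
tin hi [-0.5387 -0.4659 -0.0466]
tin [-0.5387 -0.4656  0.1334]
red [-0.5128 -0.3329  0.0671]
gl [-0.608  -0.586   0.0716]
```

The orange plate leans close behind the glass jar, with its front edge near x = 0.613. So I'll square the hand to the world axes and tilt it back a bit there. First move: lift, shut the fingers, and start across with a small test turn.

```bash
python3 -m crank '{"dr":[[0,0,0],[0,0,0],[0,0,0],[0,0,0],[0,0,-0.02],[0,0,-0.04],[0,0,-0.06],[0,0,-0.08],[0,0,-0.1],[0,0,-0.1]],"travel":[[0,0,-0.03],[-0.02,-0.017,-0.05],[-0.06,-0.052,-0.05],[-0.1,-0.087,-0.05],[-0.14,-0.121,-0.05],[-0.18,-0.156,-0.05],[-0.22,-0.19,-0.05],[-0.25,-0.216,-0.05],[-0.27,-0.233,-0.05],[-0.27,-0.233,-0.05]],"hand":[0,0,0,0,0,0,0,0,0,0]}'
cat >> h.py <<'E'
def need(g,yaw=None,tilt=0.):
    from workcell import bot
    from scipy.spatial.transform import Rotation as R
    o=bot.get_obs();r=R.from_quat(o["tool_rot"]);M=r.as_matrix()
    print("t",round(o["clock"],2),"p",o["eef_pos"].round(4),"j",o["joint_pos"].round(3),"w",round(o["grip_width"],4),"f",o["ft_force"].round(1))
    print("z axis",M[:,2].round(3),"x axis",M[:,0].round(3))
    print("travel",(M.T@(np.array(g)-o["eef_pos"])).round(4))
    a=tilt  # tool z = (sin a,0,-cos a), x=(-cos a,0,-sin a)
    W=np.array([[-np.cos(a),0,np.sin(a)],[0,1,0],[-np.sin(a),0,-np.cos(a)]])
    print("dr",R.from_matrix(M.T@W).as_rotvec().round(3))
E
python3 -c "
from h import *
need([.529,-.106,.25])"
```

```text
clock: 1.35
eef_pos: [0.3299, 0.1875, 0.2529]
tool_rot: [0.082, 0.997, -0.0, -0.0]
ft_force: [-0.4, -0.5, 0.2]
grip_width: 0.0002
t 1.35 p [0.3299 0.1875 0.2529] j [ 0.517 -0.018 -0.161  1.428  0.     0.68 ] w 0.0002 f [-0.4 -0.5  0.2]
z axis [-0.001 -0.    -1.   ] x axis [-0.987  0.163  0.001]
travel [-0.2443 -0.2571  0.0029]
dr [-0.    -0.001 -0.164]
```

```bash
python3 -m crank '{"dr":[[0,0,-0.03],[0,0,-0.06],[0,0,-0.1],[0,0,-0.13],[0,0,-0.164],[0,0,-0.164],[0,0,-0.164],[0,0,-0.164],[0,0,-0.164],[0,0,-0.164]],"travel":[[-0.02,-0.021,0],[-0.058,-0.061,0],[-0.097,-0.102,0],[-0.137,-0.144,0],[-0.176,-0.185,0],[-0.21,-0.221,0],[-0.235,-0.247,0],[-0.244,-0.257,0.003],[-0.244,-0.257,0.003],[-0.244,-0.257,0.003]],"hand":[0,0,0,0,0,0,0,0,0,0]}' 
python3 - <<'E'
from h import *
need([.529,-.106,.07])
from workcell import bot,eyes
import cv2
o=bot.get_obs()
for n in("wrist","top"):
    c=eyes.camera(n);cv2.imwrite(f"pics/{n}1.png",c["color"][:,:,::-1])
    if n=="wrist":
        np.savez("w1.npz",pos=o["eef_pos"],q=o["tool_rot"],**c);print(c["K"],c["T_tool_cam"])
E
```

```text
clock: 2.6
eef_pos: [0.5289, -0.1024, 0.2502]
tool_rot: [-0.003, 1.0, 0.0, -0.0]
ft_force: [-0.3, 1.0, 0.1]
grip_width: -0.0003
t 2.6 p [ 0.5289 -0.1024  0.2502] j [-0.191  0.306  0.214  1.48   0.    -0.197] w -0.0003 f [-0.3  1.   0.1]
z axis [-0.001  0.001 -1.   ] x axis [-1.    -0.006  0.001]
travel [-0.0002 -0.0038  0.1802]
dr [ 0.001 -0.001  0.006]
[[356.07569981   0.         316.87775835]
 [  0.         356.07569981 235.47473562]
 [  0.           0.           1.        ]] [[-7.74262006e-05 -9.48804306e-01 -3.15864500e-01  8.05656134e-02]
 [ 9.99999962e-01 -1.56740515e-04  2.25697657e-04  7.17087814e-04]
 [-2.63651673e-04 -3.15864471e-01  9.48804283e-01 -1.70216900e-01]
 [ 0.00000000e+00  0.00000000e+00  0.00000000e+00  1.00000000e+00]]
```

View pics/wrist1.png

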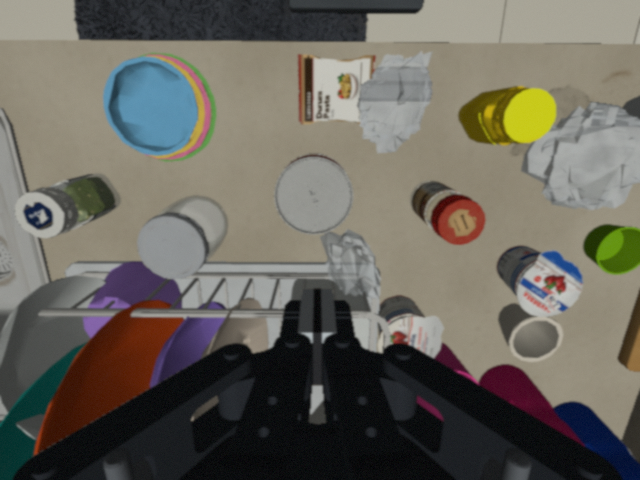

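View pics/top1.png

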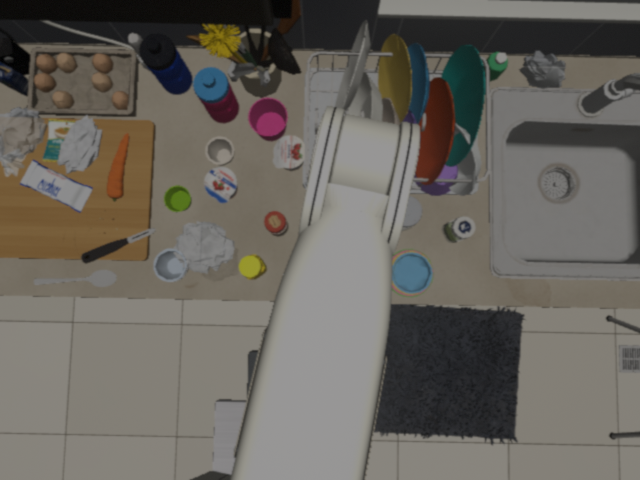

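The wrist view shows the tin lid at (314,194), the red cap at (460,219) and the grey lid at (173,246). I'll cross-check the positions.

```bash
python3 - <<'E'
from h import *
from scipy.spatial.transform import Rotation as R
d=np.load("w1.npz");A=np.eye(4);A[:3,:3]=R.from_quat(d["q"]).as_matrix();A[:3,3]=d["pos"]
W=np.linalg.inv(A@d["T_tool_cam"]);c=dict(K=d["K"],R=W[:3,:3],t=W[:3,3])
for n,u,v,z in(("tin",314,194,.04),("red",461,219,.106),("gl",173,246,.102),("orange front",162,302,.138)):print(n,ray(c,u,v,z).round(4))
T=np.load("top0.npz");P=lambda c:c["K"]@np.c_[c["R"],c["t"]]
import cv2
# wrist housing top in top view and orange plate front, top vs wrist
for a,b in(((425,187),(163,303)),((414,150),(150,325)),((428,110),(70,400))):
    X=cv2.triangulatePoints(P(T),P(c),np.array(a,float),np.array(b,float))[:,0];X=X[:3]/X[3];print(X.round(3),proj(T,X).round(),proj(c,X).round())
E
```

```text
tin [ 0.5275 -0.1045  0.04  ]
red [0.5363 0.0307 0.106 ]
gl [ 0.5656 -0.2382  0.102 ]
orange front [ 0.6055 -0.239   0.138 ]
[ 0.628 -0.279  0.079] [422. 185.] [150. 294.]
[ 0.698 -0.275  0.064] [418. 154.] [168. 341.]
[ 0.743 -0.293  0.164] [437. 120.] [112. 445.]
```

The three views agree within about 3 mm. Now down over the tin, first to about 6 cm above it.

```bash
python3 -m crank '{"dr":[[0,0,0],[0,0,0],[0,0,0],[0,0,0],[0,0,0],[0,0,0]],"travel":[[0,0,0.03],[0,0,0.07],[0,0,0.11],[0,0,0.14],[0,0,0.15],[0,0,0.15]],"hand":[0,0,0,0,0,0]}' 
python3 -c "
from h import *
need([.528,-.1055,.07])"
```

```text
clock: 3.45
eef_pos: [0.5294, -0.1034, 0.1005]
tool_rot: [-0.002, 1.0, 0.0, -0.0]
ft_force: [-0.1, -0.2, -0.1]
grip_width: -0.0002
t 3.45 p [ 0.5294 -0.1034  0.1005] j [-0.193  0.383 -0.072  1.116  0.    -0.198] w -0.0002 f [-0.1 -0.2 -0.1]
z axis [-0.  0. -1.] x axis [-1.    -0.005  0.   ]
travel [ 0.0014 -0.0021  0.0305]
dr [ 0.    -0.     0.005]
```

```bash
python3 -m crank '{"dr":[[0,0,0],[0,0,0],[0,0,0],[0,0,0],[0,0,0],[0,0,0],[0,0,0],[0,0,0],[0,0,0],[0,0,0]],"travel":[[0.001,-0.002,0.02],[0.001,-0.002,0.03],[0.001,-0.002,0.03],[0.001,-0.002,0.03],[0.001,-0.002,0.03],[0.001,-0.002,0.03],[0.001,-0.002,0.03],[0.001,-0.002,0.03],[0.001,-0.002,0.03],[0.001,-0.002,0.03]],"hand":[0,0,0,0,0,0,0,0,0,0]}' 
python3 - <<'E'
from h import *
need([.528,-.1055,.07])
from workcell import eyes
import cv2
c=eyes.camera("side");cv2.imwrite("pics/side2.png",c["color"][150:390,160:480,::-1].repeat(2,0).repeat(2,1))
E
python3 -m crank '{"dr":[[0,0,0],[0,0,0],[0,0,0],[0,0,0],[0,0,0],[0,0,0],[0,0,0],[0,0,0],[0,0,0],[0,0,0]],"travel":[[0,0,0],[0,0,0],[0,0,0],[0,0,0],[0,0,0],[0,0,0],[0,0,0],[0,0,0],[0,0,0],[0,0,0]],"hand":[0,0,0,0,0,0,0,0,0,0]}'
```

```text
clock: 4.7
eef_pos: [0.5285, -0.1059, 0.0702]
tool_rot: [-0.002, 1.0, 0.0, -0.0]
ft_force: [1.2, 0.1, -1.2]
grip_width: -0.0002
t 4.7 p [ 0.5285 -0.1059  0.0702] j [-0.198  0.41  -0.117  1.044  0.    -0.202] w -0.0002 f [ 1.2  0.1 -1.2]
z axis [-0.  0. -1.] x axis [-1.    -0.004  0.   ]
travel [0.0005 0.0004 0.0002]
dr [ 0.    -0.     0.004]
clock: 6.0
eef_pos: [0.5285, -0.1059, 0.0702]
tool_rot: [-0.002, 1.0, -0.0, 0.0]
ft_force: [-0.8, -0.2, 0.4]
grip_width: -0.0
```

View pics/side2.png

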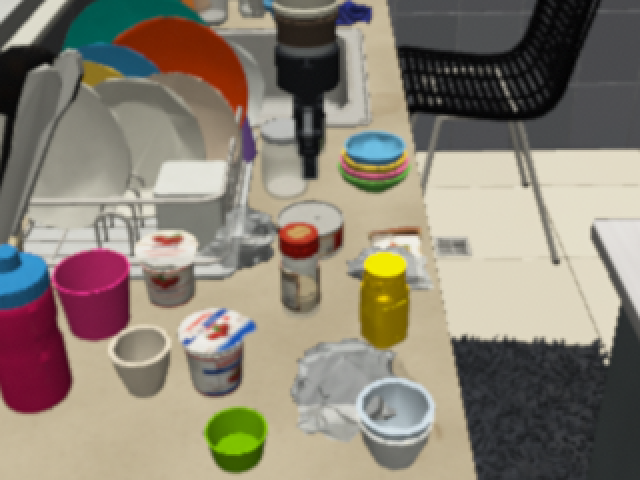

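The fingertips hang above the tin's middle. I'll hold a little longer, then lift.

```bash
python3 -m crank '{"dr":[[0,0,0],[0,0,0],[0,0,0],[0,0,0],[0,0,0],[0,0,0],[0,0,0],[0,0,0],[0,0,0],[0,0,0]],"travel":[[0,0,0],[0,0,0],[0,0,0],[0,0,0],[0,0,-0.03],[0,0,-0.08],[0,0,-0.13],[0,0,-0.17],[0,0,-0.18],[0,0,-0.18]],"hand":[0,0,0,0,0,0,0,0,0,0]}' 
python3 -c "
from h import *
need([.537,.030,.25])"
```

```text
clock: 7.25
eef_pos: [0.5287, -0.1059, 0.2501]
tool_rot: [-0.002, 1.0, -0.0, 0.0]
ft_force: [-0.5, 0.5, -1.2]
grip_width: 0.0002
t 7.25 p [ 0.5287 -0.1059  0.2501] j [-0.198  0.306  0.214  1.478 -0.    -0.202] w 0.0002 f [-0.5  0.5 -1.2]
z axis [ 0.001 -0.    -1.   ] x axis [-1.    -0.004 -0.001]
travel [-8.900e-03  1.359e-01  1.000e-04]
dr [-0.     0.001  0.004]
```

```bash
python3 -m crank '{"dr":[[0,0,0],[0,0,0],[0,0,0],[0,0,0],[0,0,0],[0,0,0],[0,0,0],[0,0,0],[0,0,0],[0,0,0]],"travel":[[-0.002,0.02,0],[-0.004,0.06,0],[-0.007,0.1,0],[-0.009,0.13,0],[-0.009,0.136,0],[-0.009,0.136,0],[-0.009,0.136,0.02],[-0.009,0.136,0.05],[-0.009,0.136,0.08],[-0.009,0.136,0.08]],"hand":[0,0,0,0,0,0,0,0,0,0]}' 
python3 -c "
from h import *
need([.537,.030,.136])"
```

```text
clock: 8.5
eef_pos: [0.5346, 0.029, 0.1675]
tool_rot: [-0.001, 1.0, -0.0, -0.003]
ft_force: [0.2, -0.5, -0.1]
grip_width: -0.0001
t 8.5 p [0.5346 0.029  0.1675] j [ 0.054  0.333  0.038  1.282 -0.     0.052] w -0.0001 f [ 0.2 -0.5 -0.1]
z axis [-0.006 -0.001 -1.   ] x axis [-1.    -0.003  0.006]
travel [-0.0026  0.001   0.0315]
dr [-0.001 -0.006  0.003]
```

```bash
python3 -m crank '{"dr":[[0,0,0],[0,0,0],[0,0,0],[0,0,0],[0,0,0],[0,0,0],[0,0,0],[0,0,0],[0,0,0],[0,0,0]],"travel":[[0,0,0],[0,0,0.02],[0,0,0.034],[0,0,0.034],[0,0,0.034],[0,0,0.034],[0,0,0.034],[0,0,0.034],[0,0,0.034],[0,0,0.034]],"hand":[0,0,0,0,0,0,0,0,0,0]}' 
python3 - <<'E'
from h import *
need([.537,.030,.136])
from workcell import eyes
import cv2
c=eyes.camera("side");cv2.imwrite("pics/side3.png",c["color"][150:390,160:480,::-1].repeat(2,0).repeat(2,1))
E
```

```text
clock: 9.75
eef_pos: [0.537, 0.0302, 0.1362]
tool_rot: [-0.002, 1.0, -0.0, 0.0]
ft_force: [-0.0, -0.5, -0.2]
grip_width: 0.0002
t 9.75 p [0.537  0.0302 0.1362] j [ 0.056  0.352 -0.019  1.2   -0.     0.052] w 0.0002 f [-0.  -0.5 -0.2]
z axis [ 0. -0. -1.] x axis [-1.    -0.004 -0.   ]
travel [-0.     -0.0002  0.0002]
dr [-0.     0.     0.004]
```

View pics/side3.png

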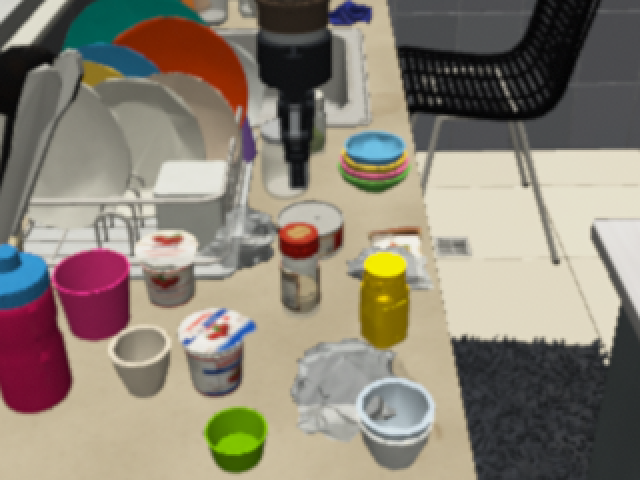

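The tips show at crop (298,188) and the cap at (299,232). That gap looks larger than 3 cm, so I'll check it by projection.

```bash
python3 - <<'E'
from h import *
S=np.load("side0.npz")
for X in([.537,.0302,.1362],[.537,.0302,.106],[.5285,-.1059,.0702],[.5285,-.1059,.04]):
    p=proj(S,np.array(X));print(X,p.round(1),((p-[160,150])*2).round(1))
import cv2
im=cv2.imread("pics/side3.png")[140:320,220:380];cv2.imwrite("pics/side3z.png",cv2.resize(im,None,fx=3.3,fy=3.3))
E
```

```text
[0.537, 0.0302, 0.1362] [309.4 254.5] [298.8 209. ]
[0.537, 0.0302, 0.106] [309.8 266.1] [299.6 232.1]
[0.5285, -0.1059, 0.0702] [315.  248.4] [310.  196.9]
[0.5285, -0.1059, 0.04] [315.2 258.5] [310.5 217. ]
```

View pics/side3z.png

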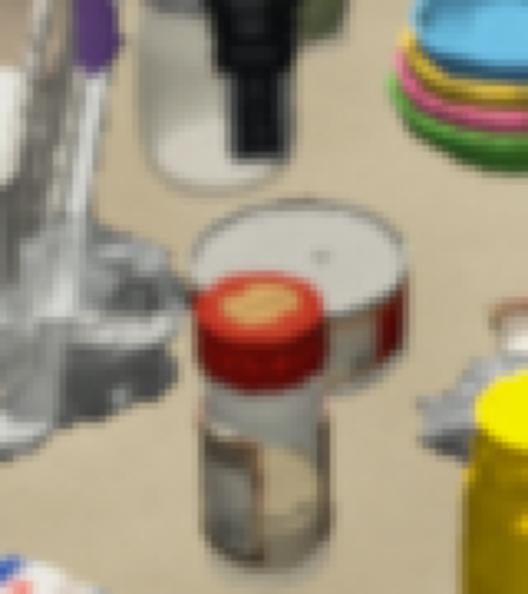

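```bash
python3 - <<'E'
from h import *
from workcell import bot,eyes
import cv2
o=bot.get_obs();c=eyes.camera("wrist");Ti=np.linalg.inv(c["T_tool_cam"])
for z in(0,-.019,-.027,-.04):
    p=c["K"]@(Ti@[0,0,z,1])[:3];print(z,(p/p[2]).round(1))
im=c["color"][:,:,::-1].copy();cv2.imwrite("pics/w3.png",im)
t=eyes.camera("top");cv2.imwrite("pics/top3.png",t["color"][:,:,::-1]);print(o["clock"],o["eef_pos"])
E
```

```text
0 [315.4 278.7   1. ]
-0.019 [315.3 295.9   1. ]
-0.027 [315.2 304.3   1. ]
-0.04 [315.1 319.9   1. ]
9.8 [0.53694027 0.03015767 0.13618329]
```

View pics/w3.png

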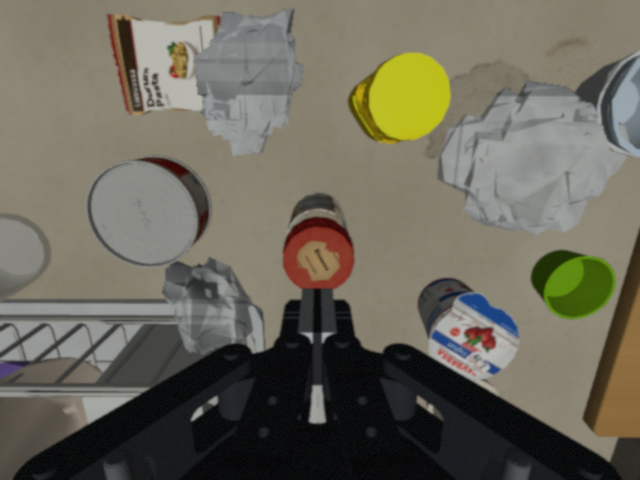

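```bash
python3 - <<'E'
import cv2,numpy as np
a=cv2.imread("pics/w3.png")[200:360,240:400]
b=cv2.imread("pics/side3.png")[0:300:2,160:440:2]
a=cv2.convertScaleAbs(cv2.resize(a,(480,480),interpolation=cv2.INTER_NEAREST),alpha=1.6,beta=20)
b=b[:,20:110];b=cv2.convertScaleAbs(cv2.resize(b,(288,480),interpolation=cv2.INTER_NEAREST),alpha=1.8,beta=30)
cv2.imwrite("pics/z4.png",np.hstack([a,b]))
E
```

```text
(no output)
```

View pics/z4.png

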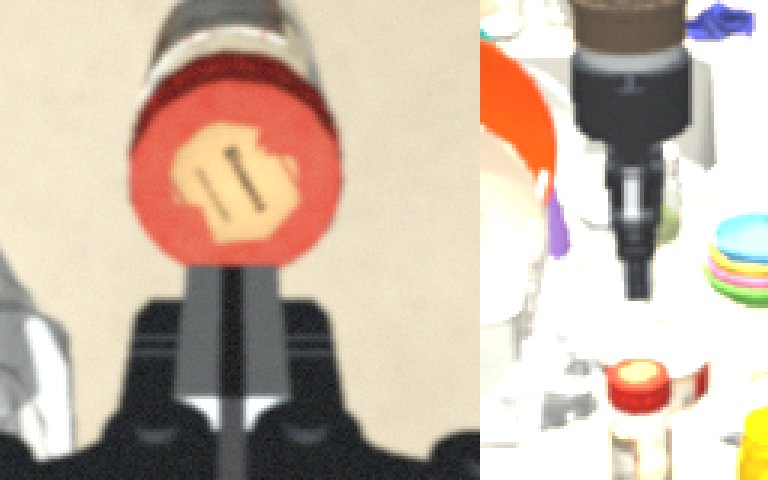

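View pics/top3.png

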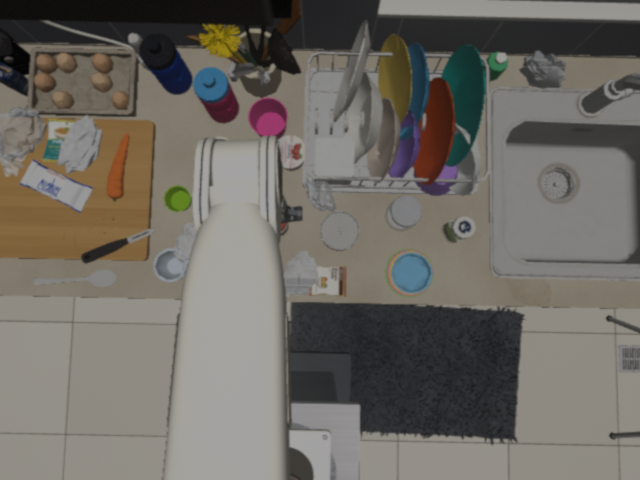

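```bash
python3 - <<'E'
from h import *
from scipy.spatial.transform import Rotation as R
import cv2
from workcell import bot
o=bot.get_obs();d=np.load("w1.npz");A=np.eye(4);A[:3,:3]=R.from_quat(o["tool_rot"]).as_matrix();A[:3,3]=o["eef_pos"]
W=np.linalg.inv(A@d["T_tool_cam"]);c=dict(K=d["K"],R=W[:3,:3],t=W[:3,3]);S=np.load("side0.npz")
P=lambda c:c["K"]@np.c_[c["R"],c["t"]]
X=cv2.triangulatePoints(P(S),P(c),np.array([313.1,243.1]),np.array([333.3,288.3]))[:,0];X=X[:3]/X[3];print(X.round(4),proj(S,X).round(1),proj(c,X).round(1))
print("cap from here",ray(c,320,256,.106).round(4))
E
```

```text
[0.5273 0.0376 0.1689] [313.4 243.3] [332.7 291. ]
cap from here [0.5361 0.0328 0.106 ]
```

Image and description disagree here. By triangulation the drawn finger ends sit about 33 mm behind the stated TCP, while wrist, top and side views agree on the objects and on the TCP axis. The brief defines the TCP as the tips of the shut fingers, so I'll keep using it and report the mismatch. I'll hold for the rest of the two seconds, then lift.

```bash
python3 -m crank '{"dr":[[0,0,0],[0,0,0],[0,0,0],[0,0,0],[0,0,0],[0,0,0],[0,0,0],[0,0,0],[0,0,0],[0,0,0]],"travel":[[0,0,0],[0,0,0],[0,0,0],[0,0,0],[0,0,0],[0,0,0],[0,0,0],[0,0,0],[0,0,0],[0,0,0]],"hand":[0,0,0,0,0,0,0,0,0,0]}' 
python3 -m crank '{"dr":[[0,0,0],[0,0,0],[0,0,0],[0,0,0],[0,0,0],[0,0,0],[0,0,0],[0,0,0],[0,0,0],[0,0,0]],"travel":[[0,0,0],[0,0,0],[0,0,0],[0,0,0],[0,0,0],[0,0,-0.03],[0,0,-0.07],[0,0,-0.11],[0,0,-0.13],[0,0,-0.13]],"hand":[0,0,0,0,0,0,0,0,0,0]}' 
python3 -c "
from h import *
need([.563,-.24,.26],tilt=.15)"
```

```text
clock: 11.15
eef_pos: [0.537, 0.0302, 0.1362]
tool_rot: [-0.002, 1.0, -0.0, -0.0]
ft_force: [0.0, -0.6, -0.2]
grip_width: 0.0002
clock: 12.4
eef_pos: [0.5381, 0.0302, 0.268]
tool_rot: [-0.002, 1.0, 0.0, 0.002]
ft_force: [0.4, 0.0, 0.4]
grip_width: -0.0001
t 12.4 p [0.5381 0.0302 0.268 ] j [0.056 0.3   0.252 1.518 0.    0.052] w -0.0001 f [0.4 0.  0.4]
z axis [ 0.004  0.    -1.   ] x axis [-1.    -0.004 -0.004]
travel [-0.0237 -0.2703  0.0081]
dr [ 0.001 -0.146  0.004]
```

```bash
python3 -m crank '{"dr":[[0,-0.03,0],[0,-0.06,0],[0,-0.09,0],[0,-0.12,0],[0,-0.15,0],[0,-0.15,0],[0,-0.15,0],[0,-0.15,0],[0,-0.15,0],[0,-0.15,0]],"travel":[[0,-0.02,0],[0,-0.06,0],[0,-0.105,0],[-0.005,-0.15,0],[-0.012,-0.195,0],[-0.018,-0.235,0],[-0.023,-0.26,0],[-0.026,-0.27,0],[-0.026,-0.27,0],[-0.026,-0.27,0]],"hand":[0,0,0,0,0,0,0,0,0,0]}' 
python3 - <<'E'
from h import *
need([.564,-.24,.165],tilt=.15)
from workcell import eyes
import cv2
for n in("wrist","side"):
    c=eyes.camera(n);cv2.imwrite(f"pics/{n}5.png",c["color"][:,:,::-1])
E
```

```text
clock: 13.65
eef_pos: [0.5639, -0.2385, 0.2659]
tool_rot: [-0.003, 0.997, 0.001, 0.075]
ft_force: [0.1, 0.9, -0.6]
grip_width: -0.0003
t 13.65 p [ 0.5639 -0.2385  0.2659] j [-0.435  0.336  0.284  1.384  0.064 -0.436] w -0.0003 f [ 0.1  0.9 -0.6]
z axis [ 0.149  0.002 -0.989] x axis [-0.989 -0.005 -0.149]
travel [ 0.015  -0.0015  0.0997]
dr [ 0.002 -0.001  0.005]
```

View pics/wrist5.png

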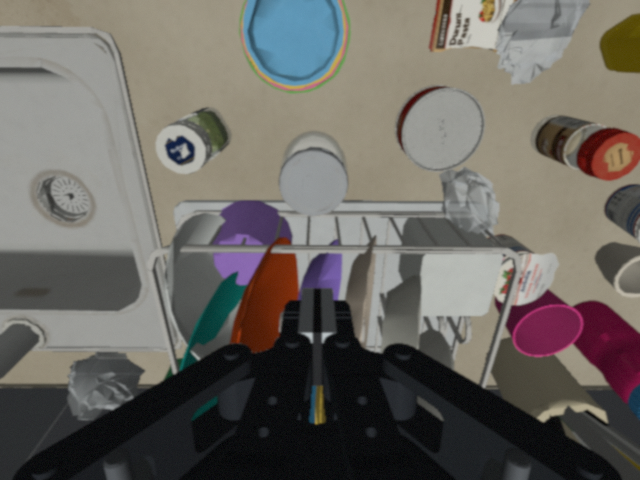

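View pics/side5.png

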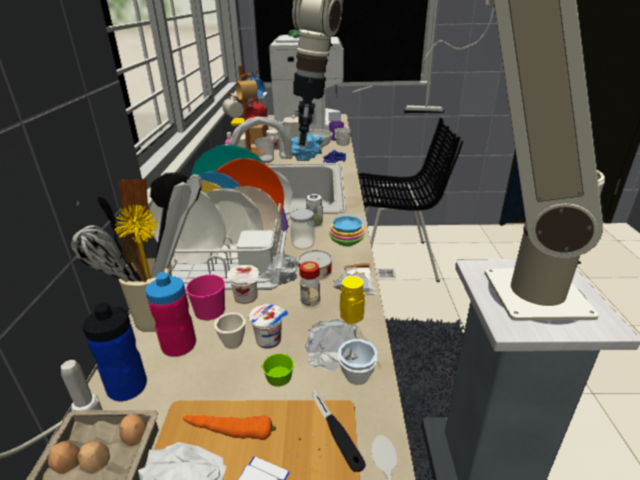

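```bash
python3 - <<'E'
from h import *
from scipy.spatial.transform import Rotation as R
from workcell import bot
import cv2
o=bot.get_obs();d=np.load("w1.npz");A=np.eye(4);A[:3,:3]=R.from_quat(o["tool_rot"]).as_matrix();A[:3,3]=o["eef_pos"]
W=np.linalg.inv(A@d["T_tool_cam"]);c=dict(K=d["K"],R=W[:3,:3],t=W[:3,3])
print(ray(c,314,180,.102).round(4), ray(c,440,128,.04).round(4))
T=np.load("top0.npz");P=lambda c:c["K"]@np.c_[c["R"],c["t"]]
for a,b in(((425,187),(281,238)),((452,165),(209,0)),):
    X=cv2.triangulatePoints(P(T),P(c),np.array(a,float),np.array(b,float))[:,0];X=X[:3]/X[3];print(X.round(3),proj(T,X).round(),proj(c,X).round())
need([.564,-.24,.132],tilt=.15)
E
```

```text
[ 0.5641 -0.2404  0.102 ] [ 0.5272 -0.1092  0.04  ]
[ 0.613 -0.274  0.129] [424. 187.] [277. 239.]
[ 0.503 -0.153  0.803] [445. 165.] [222.  -1.]
t 13.75 p [ 0.5641 -0.2385  0.2663] j [-0.435  0.335  0.284  1.384  0.064 -0.436] w -0.0002 f [ 0.6 -0.4  1.1]
z axis [ 0.149  0.001 -0.989] x axis [-0.989 -0.006 -0.149]
travel [ 0.0202 -0.0015  0.1328]
dr [0.001 0.    0.006]
```

```bash
python3 -m crank '{"dr":[[0,0,0],[0,0,0],[0,0,0],[0,0,0],[0,0,0],[0,0,0],[0,0,0]],"travel":[[0.004,-0.001,0.027],[0.008,-0.001,0.053],[0.012,-0.001,0.08],[0.015,-0.001,0.1],[0.015,-0.001,0.1],[0.015,-0.001,0.1],[0.015,-0.001,0.1]],"hand":[0,0,0,0,0,0,0]}' 
python3 -c "
from h import *
need([.5645,-.24,.132],tilt=.15)"
```

```text
clock: 14.62
eef_pos: [0.5651, -0.2409, 0.1667]
tool_rot: [-0.002, 0.997, -0.0, 0.076]
ft_force: [-0.4, -0.6, -0.7]
grip_width: 0.0001
t 14.62 p [ 0.5651 -0.2409  0.1667] j [-0.437  0.368  0.073  1.137  0.064 -0.438] w 0.0001 f [-0.4 -0.6 -0.7]
z axis [ 0.152 -0.    -0.988] x axis [-0.988 -0.005 -0.152]
travel [0.0059 0.001  0.0342]
dr [-0.     0.003  0.005]
```

```bash
python3 -m crank '{"dr":[[0,0,0],[0,0,0],[0,0,0],[0,0,0],[0,0,0],[0,0,0],[0,0,0],[0,0,0],[0,0,0],[0,0,0]],"travel":[[0.003,0,0.02],[0.006,0,0.034],[0.006,0,0.034],[0.006,0,0.034],[0.006,0,0.034],[0.006,0,0.034],[0.006,0,0.034],[0.006,0,0.034],[0.006,0,0.034],[0.006,0,0.034]],"hand":[0,0,0,0,0,0,0,0,0,0]}' 
python3 - <<'E'
from h import *
need([.5645,-.24,.132],tilt=.15)
from workcell import eyes
import cv2
c=eyes.camera("side");cv2.imwrite("pics/side6.png",c["color"][100:340,160:480,::-1].repeat(2,0).repeat(2,1))
E
python3 -m crank '{"dr":[[0,0,0],[0,0,0],[0,0,0],[0,0,0],[0,0,0],[0,0,0],[0,0,0],[0,0,0],[0,0,0],[0,0,0]],"travel":[[0,0,0],[0,0,0],[0,0,0],[0,0,0],[0,0,0],[0,0,0],[0,0,0],[0,0,0],[0,0,0],[0,0,0]],"hand":[0,0,0,0,0,0,0,0,0,0]}'
```

```text
clock: 15.88
eef_pos: [0.5633, -0.2407, 0.1305]
tool_rot: [-0.002, 0.997, 0.0, 0.075]
ft_force: [0.2, -0.5, -0.4]
grip_width: 0.0001
t 15.88 p [ 0.5633 -0.2407  0.1305] j [-0.438  0.39   0.009  1.054  0.064 -0.438] w 0.0001 f [ 0.2 -0.5 -0.4]
z axis [ 0.149  0.001 -0.989] x axis [-0.989 -0.004 -0.149]
travel [-0.0014  0.0007 -0.0013]
dr [ 0.001 -0.     0.004]
clock: 17.18
eef_pos: [0.5634, -0.2407, 0.1306]
tool_rot: [-0.002, 0.997, 0.0, 0.075]
ft_force: [0.0, 0.6, 0.5]
grip_width: 0.0
```

View pics/side6.png

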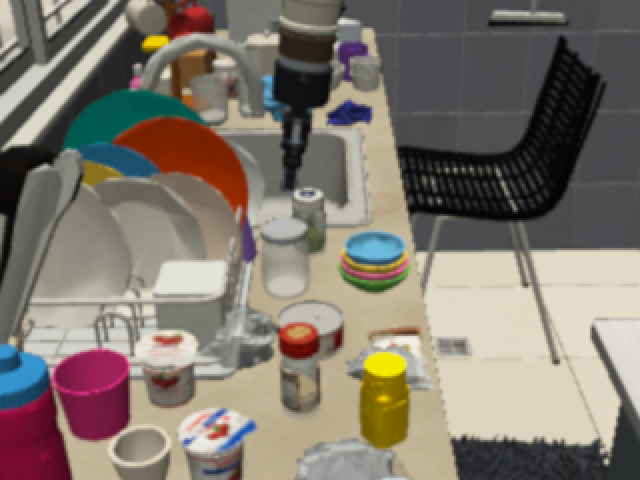

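The fingertips are above the grey lid, at crop (289,188) with the lid at (285,229). I'll hold a little more, lift, then draw back.

```bash
python3 -m crank '{"dr":[[0,0,0],[0,0,0],[0,0,0],[0,0,0],[0,0,0],[0,0,0],[0,0,0],[0,0,0],[0,0,0],[0,0,0]],"travel":[[0,0,0],[0,0,0],[0,0,0],[0,0,0],[0,0,0],[-0.004,0,-0.03],[-0.011,0,-0.07],[-0.017,0,-0.11],[-0.022,0,-0.148],[-0.025,0,-0.168]],"hand":[0,0,0,0,0,0,0,0,0,0]}' 
python3 -m crank '{"dr":[[0,0,0],[0,0,0],[0,0,0],[0,0,0],[0,0,0],[0,0,0],[0,0,0],[0,0,0],[0,0,0],[0,0,0]],"travel":[[0,0,0],[0.02,0.012,-0.003],[0.05,0.03,-0.007],[0.085,0.055,-0.013],[0.12,0.08,-0.018],[0.15,0.095,-0.022],[0.158,0.1,-0.024],[0.158,0.1,-0.024],[0.158,0.1,-0.024],[0.158,0.1,-0.024]],"hand":[0,0,0,0,0,0,0,0,0,0]}' 
python3 - <<'E'
from h import *
need([.4,-.14,.3],tilt=.15)
from workcell import eyes
import cv2
for n in("side","top"):
    c=eyes.camera(n);im=c["color"];cv2.imwrite(f"pics/{n}7.png",im[:,:,::-1])
    d=cv2.absdiff(im,np.load(n+"0.npz")["color"]).max(2);cv2.imwrite(f"pics/{n}7d.png",cv2.convertScaleAbs(d,alpha=3))
E
```

```text
clock: 18.42
eef_pos: [0.5637, -0.2411, 0.3034]
tool_rot: [-0.002, 0.997, -0.001, 0.077]
ft_force: [0.9, 0.6, 0.2]
grip_width: 0.0001
clock: 19.68
eef_pos: [0.4034, -0.1418, 0.3001]
tool_rot: [-0.002, 0.997, 0.0, 0.075]
ft_force: [0.6, 0.1, -0.2]
grip_width: 0.0
t 19.68 p [ 0.4034 -0.1418  0.3001] j [-0.382 -0.048 -0.082  1.399  0.056 -0.382] w 0.0 f [ 0.6  0.1 -0.2]
z axis [ 0.149  0.001 -0.989] x axis [-0.989 -0.004 -0.149]
travel [ 0.0034  0.0018 -0.0004]
dr [ 0.001 -0.001  0.004]
```

View pics/side7.png

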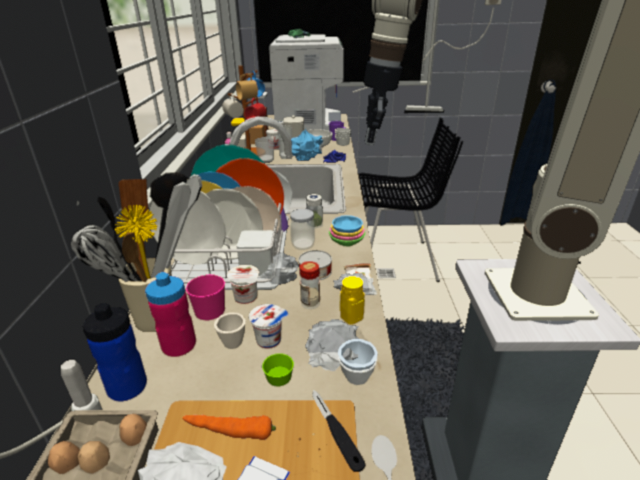

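View pics/side7d.png

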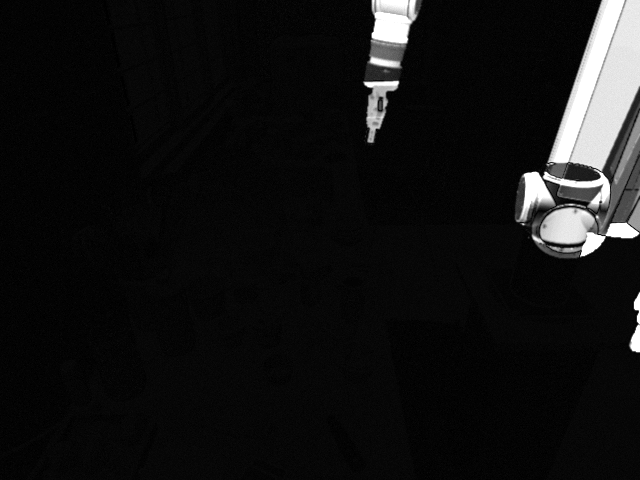

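The side view and its difference image show that only the arm has changed. The hand is at z = 0.30, well clear of everything, so I'm handing in.

```bash
python3 -c "
from workcell import job,bot
print(job.job_done()); print(bot.get_obs()['eef_pos'])"
```

```text
the job is handed in; nothing more can be done
None
the job is handed in; nothing more can be done
```

I pointed at the food tin, then the red-capped spice jar, then the grey-lidded glass jar, and handed the job in at about 20 s. One check disagreed: in the pictures the finger ends sit higher than the pose readings say.

- **Pointing:** with the fingers shut, the measured TCP stood about 3.0 cm above the tin, 3.0 cm above the spice jar and 2.9 cm above the glass jar. It stayed within about 2 mm of each measured centre for a little over two seconds each time.
- **Moving across:** I lifted to 25 cm or more before each crossing. Over the glass jar I tilted the hand back about 9° to keep clear of the dish rack.
- **Last checks:** compared with the first picture, the side view shows only the arm changed, so nothing was moved. Measured forces stayed at about 1 N, which is noise. The hand ended at z = 0.30 m, at least 19 cm above the things.
- **Disagreement:** at the spice jar, triangulating from the side and wrist pictures puts the drawn finger ends about 33 mm behind the stated TCP. The side view looked much the same at the tin and glass jar. I followed the stated TCP, defined as the tips of the shut fingers. If the drawn ends are the true tips, they hovered about 6 cm above each top instead of 3 cm. I could not settle which is right without touching something.

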